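Unbolt and start the black mill

ROBOT

A 7-joint arm with a two-finger parallel gripper is mounted at the origin on the work surface. World frame = base frame: x ahead of the robot, y to its left, z up, the work surface at z = 0. Lengths are in m, angles in rad, forces in N, time in s.
With the tool pointing down it reaches from about 0.425 to 0.925 m from the base axis. Payload 6.8 kg.
Tool frame: the origin (TCP) lies midway between the tips of the shut fingers; the grasp point (between the pads) lies 19 mm behind it; z points along the fingers, y is the line along which they close (so a half turn about z gives the same grasp; the last joint's range is limited). The gripper opens to 85 mm and grips with 20 to 120 N. Pads are 22 mm wide; open, the fingers measure 114 mm over their backs; the gripper's body (76 mm by 85 mm) begins 54 mm behind the grasp point. The pads swing forward as they close: fully open they stand 13 mm farther back than shut.
Start: joints at [1.172, 0.477, 0.022, 1.555, -0.011, 1.109, -0.083], TCP at [0.194, -0.647, 0.231] pointing down, gripper open.
Joint ranges: [-2.96, 2.96], [-0.34, 2.1], [-1.41, 1.46], [0.24, 2.44], [-1.37, 4.51], [0.17, 1.92], [-2.96, 2.96]. Speed limits (rad/s): [2.39, 2.39, 3.14, 3.14, 3.14, 3.14, 3.14].

INTERFACE

Orientations are given as a rotation vector (axis times angle).
In Python, from bench import get_obs, grab_frame, camera_params, r gives the robot as it stands.
- The arm moves only by the shell command python3 -m jog 'ROWS' [FORCE]. ROWS is JSON, a list of rows, each an object of numbers: "rx", "ry", "rz": the turn, a rotation vector about the world's x, y, z scaled (see below); "x", "y", "z": the shift along the world's x, y, z scaled (see below); "jaw": the opening, from -1 (shut) to 1 (fully open). In form: [{"rx": .., "ry": .., "rz": .., "x": .., "y": .., "z": .., "jaw": ..}, ...]. A call has 1 to 8 rows; each row shifts and turns the commanded pose from where the row before left it; what a row does not reach is not made up. The controller multiplies each number of a shift by 60 mm and each number of a turn by 10 degrees. A row lasts 1/8 s, in which the tool goes at most 62.5 mm and 10.7 degrees, less where a joint would pass 70% of its speed; a pose out of reach is approached as far as the arm can. A call with a number of a shift or a turn outside -1 to 1 is refused whole. A call with a gripper value outside its range is refused whole. The fingers move at their own pace and stop on an object; FORCE is the grip in N (left out, the last holds). Time passes only in rows, so rows that do not move let the fingers close. It gives the time, the measured TCP pose, the force, the opening and the grip force at its end, in the units of the state.
- get_obs(): the state, without advancing time (a new reading comes with each control period).
- grab_frame(name): name is "side" or "top" or "wrist"; returns the picture (384x512x3 uint8, red, green, blue); there is no depth.
- camera_params(name): a dict with "fx", "fy", "cx", "cy" (pixels), "k1" (the pictures are not rectified: a ray, as slopes to the right and down, at radius r is drawn at 1 + k1 r^2 times it, then the intrinsics apply), "R" (3x3) and "t" (3): a world point X has camera coordinates R X + t. Camera axes: x right, y down, z forward; pixel columns grow to the right and rows downward; lengths in m; the calibration is good to about 2 mm. A picture is of the moment at which its call begins: read the wrist's pose just before it. camera_params takes no time and is no camera call; for the wrist camera it gives the pose at the moment of the call.
- r.hand_in(): hands the job in; it is judged then, once.
The state is a dict: "clock": time; "joints": joint angles; "qvel": joint speeds; "tau": joint torques, N m; "tcp_pos": TCP position; "orientation": TCP orientation; "contact_force": force on the tool from outside, world axes, zero at the start; "moment": the same for the moment, N m; "grip_width": finger opening in m; "gripper_force": force on a finger pad.
Only numpy, scipy, OpenCV 4.12 (cv2) and the standard library are available. Lean on these libraries where they do the work, as an engineer would, in place of code of your own. Each camera call takes 0.05 s, during which the arm holds its last target. There are 200 camera calls.

TASK

Switch on the black mill (not the white grinder that looks like it). Its red-tipped toggle is blocked by a steel bolt: first slide the bolt's yellow knob fully open, away from the toggle, then throw the toggle fully over to its other side and let go. Do not move the bolt or the toggle of the white grinder.

Things in the scene. Friction and masses are not known exactly. Their poses are not given: they have to be found in the camera images.
- mill: BLACK mill, fixed to the island: block 150 (x) x 270 (y) mm, flat deck 80 mm above the surface. Origin: centre of its underside. x: from the robot's side to the far side; y: to its left, where its amber hopper stands (94 mm wide, centre 80 mm along +y, top 153 mm above the surface); z up. Toggle in the middle, bolt on the -y side.
- mill_bolt_knob (a point): Top centre of the bolt's yellow knob: upright cylinder, 16 mm wide, 32 mm tall, top 68 mm above the mill's deck; axes as the mill's. It stands on a steel bar 12 x 12 mm (top 36 mm above the deck) that runs from 10 mm on its -y side to 65 mm on its +y side, passing in front (+x) of the toggle. To open, slide it 36 mm along the mill's -y; about 2 N; it stays where left.
- mill_toggle_tip (a point): Centre of the 20 mm red ball on the toggle, a 12 mm steel rod. It swings about a level hinge along the mill's y, on the deck at x 0, y -25 mm, 70 mm from this point. Off: leans 25 deg to -x (ball 30 mm behind the hinge, 63 mm above the deck); on: 25 deg to +x. Needs about 1.2 N at the ball; stays where left. Axes turn with it: z along the rod, hinge to ball.
- mill_bolt (a joint): Black mill's bolt: 0 = shut (blocking the toggle), 0.036 m = fully open (stop); the toggle is free above about 0.022. Starts nearly shut, at 0 to 0.006.
- mill_toggle (a joint): Black mill's toggle: 0 = off, leaning to the robot's side; 0.872 rad = fully over (stop), on. With the bolt shut it strikes the bar at about 0.13 rad. Friction about 1.2 N at the tip, it stays where left. Starts at 0 to 0.05.
- grinder_bolt (a joint): The same bolt on the WHITE grinder (a bystander of the same shape and size, with a clear hopper): leave it where it is.
- grinder_toggle (a joint): The same toggle on the WHITE grinder: leave it off, where it is.

How it is judged:
By the outcome, as a careful person would: the job done as asked, in the order asked, and still so for the second after the job is handed in, with the robot touching nothing.
It also fails if it takes over 40 s, if anything falls off the work surface, if the arm or the gripper's body presses on something with over 40 N, if the wrist force passes 120 N, or if a joint passes its speed limit or range.

## Working session

There is one attempt and no reset: what is moved stays moved. The work goes in short steps, Python scripts to look and compute and a shell command to move; the robot and the scene stay as the last step left them, time stands still between calls to the robot, and variables do not carry over. Pictures are saved under pics/ and viewed, at most 10 in all, crops included, and the job is handed in when it is done.

```bash
mkdir -p pics
cat > h.py <<'E'
import numpy as np,cv2
from bench import get_obs, grab_frame, camera_params, r
def ray(c,u,v):
    p=cv2.undistortPoints(np.array([[[u,v]]],float),np.array([[c['fx'],0,c['cx']],[0,c['fy'],c['cy']],[0,0,1]]),np.array([c['k1'],0,0,0.]))[0,0]
    R=np.array(c['R']);d=R.T@np.array([p[0],p[1],1]);return -R.T@np.array(c['t']),d/np.linalg.norm(d)
def onz(c,u,v,z):
    o,d=ray(c,u,v);return o+d*(z-o[2])/d[2]
def tri(rs):
    A=sum(np.eye(3)-np.outer(d,d) for o,d in rs);b=sum((np.eye(3)-np.outer(d,d))@o for o,d in rs)
    return np.linalg.solve(A,b)
def snap(n,f):
    im=grab_frame(n);cv2.imwrite('pics/'+f,im[...,::-1]);return im
def blobs(im,lo,hi,amin=15):
    m=cv2.inRange(cv2.cvtColor(im,cv2.COLOR_RGB2HSV),np.array(lo),np.array(hi))
    n,_,s,c=cv2.connectedComponentsWithStats(m)
    return [(s[i].tolist(),c[i].round(1).tolist()) for i in range(1,n) if s[i,4]>=amin]
E
python3 - <<'E'
from h import *
o=get_obs();print(o['clock'],o['tcp_pos'],o['orientation'],o['grip_width'])
ims=[snap(n,n+'0.png') for n in('side','top')]
cv2.imwrite('pics/both0.png',cv2.resize(np.vstack(ims)[...,::-1],(400,600)))
for n,im in zip(('side','top'),ims):
    print(n,'yel',blobs(im,(22,130,100),(35,255,255)),'red',blobs(im,(0,150,80),(8,255,255)),blobs(im,(172,150,80),(180,255,255)))
    c=camera_params(n);print(ray(c,256,192))
E
```

```text
0.0 [ 0.19336225 -0.64609899  0.23031621] [-3.10665146e+00 -4.54986286e-01  6.32784708e-04] 0.0854334562380264
side yel [([216, 148, 6, 13, 42], [218.6, 151.8]), ([330, 261, 11, 12, 62], [335.3, 264.6])] red [([194, 139, 7, 7, 40], [196.7, 142.0]), ([297, 254, 10, 10, 83], [301.7, 258.4])] []
(array([ 0.25341069, -0.49365465,  0.7511674 ]), array([ 0.33336794,  0.5633013 , -0.7560142 ]))
top yel [([345, 163, 9, 7, 45], [349.5, 166.1]), ([171, 182, 6, 7, 33], [173.5, 184.6])] red [([328, 182, 8, 9, 52], [331.5, 186.2]), ([146, 196, 6, 8, 43], [148.4, 199.4])] []
(array([ 0.37059424, -0.03269853,  0.97379387]), array([ 0.15330713, -0.03296723, -0.98762852]))
```

View pics/side0.png

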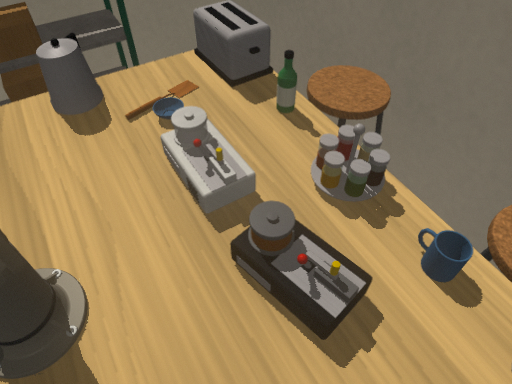

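View pics/top0.png

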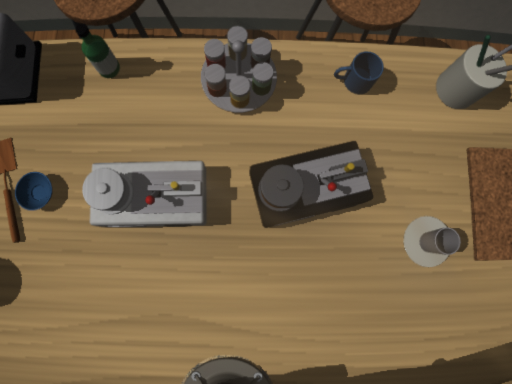

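The black mill is the right-hand one in the top view: knob at about (350,166), ball at (332,186). In the side view its knob is at (336,264) and ball at (302,258). The white grinder is to the left in both views.

Run:
```python
from h import *
S=cv2.imread('pics/side0.png')[...,::-1];T=cv2.imread('pics/top0.png')[...,::-1]
cs,ct=camera_params('side'),camera_params('top')
for n,a,b in(('knob',(335.3,264.6),(349.5,166.1)),('ball',(301.7,258.4),(331.5,186.2)),('gknob',(218.6,151.8),(173.5,184.6)),('gball',(196.7,142),(148.4,199.4))):
    print(n,tri([ray(cs,*a),ray(ct,*b)]).round(4))
m=cv2.inRange(T,(0,0,0),(60,60,60));m[:, :240]=0;m[:,385:]=0;m[:130]=0;m[235:]=0
m=cv2.morphologyEx(m,cv2.MORPH_OPEN,np.ones((3,3)))
c=max(cv2.findContours(m,0,2)[0],key=cv2.contourArea)
b=cv2.boxPoints(cv2.minAreaRect(c));print(b)
w=np.array([onz(ct,*p,.08)for p in b])[:,:2];print(w.round(3),w.mean(0))
for i in range(4):
    e=w[(i+1)%4]-w[i];print(np.linalg.norm(e),np.degrees(np.arctan2(e[1],e[0])))
cw=camera_params('wrist');print(ray(cw,256,192),get_obs()['tcp_pos'])
```

```text
knob [ 0.5603 -0.2674  0.141 ]
ball [ 0.5138 -0.2254  0.1423]
gknob [0.5132 0.1205 0.1354]
gball [0.4794 0.1725 0.1419]
[[247.88655 166.02725]
 [359.6112  139.21332]
 [374.4796  201.16489]
 [262.75494 227.97882]]
[[ 0.571 -0.043]
 [ 0.642 -0.312]
 [ 0.492 -0.343]
 [ 0.426 -0.079]] [ 0.53266359 -0.194245  ]
0.2787618930338384 -75.1560859185253
0.1538275051664195 -168.51529284369255
0.2721213240469154 103.97198651115073
0.1494405599209875 13.946125736626895
(array([ 0.25761309, -0.62720205,  0.37278485]), array([-0.23964149, -0.07815304, -0.96771073])) [ 0.19340611 -0.64615999  0.2304285 ]
```

```bash
python3 -m jog '[{"x":0.6,"y":0.62,"z":0.2,"rz":0.9},{"x":0.68,"y":0.7,"z":0.2,"rz":0.96},{"x":0.68,"y":0.7,"rz":0.96},{"x":0.68,"y":0.7,"rz":0.96},{"x":0.68,"y":0.7,"rz":0.96},{"x":0.68,"y":0.7,"rz":0.96},{"x":0.68,"y":0.7,"rz":0.96,"jaw":0.0},{"x":0.68,"y":0.7,"rz":0.96,"jaw":0.0}]' 40
python3 -m jog '[{"x":0.5,"y":0.5,"rz":0.9,"jaw":0.0},{"jaw":0.0},{"jaw":0.0}]'
cat > look.py <<'E'
import sys
from h import *
from scipy.spatial.transform import Rotation as Ro
f=sys.argv[1]
o=get_obs();c=camera_params('wrist');im=snap('wrist',f)
R=Ro.from_rotvec(o['orientation']).as_matrix()
print(o['clock'],o['tcp_pos'],R.round(3).tolist(),o['grip_width'],o['contact_force'])
for n,b in(('yel',blobs(im,(22,130,100),(35,255,255),40)),('red',blobs(im,(0,150,80),(8,255,255),40))):
    for s,p in b: print(n,s,p,onz(c,*p,.146 if n=='yel' else .143))
print([x.tolist() if hasattr(x,'tolist') else x for x in ray(c,256,192)])
E
python3 look.py w1.png
```

```text
0.1 [ 0.19340611 -0.64615999  0.2304285 ] [[0.958, 0.287, -0.001], [0.287, -0.958, 0.002], [-0.0, -0.002, -1.0]] 0.08518720450906471 [0.88184546 0.10642367 1.41246515]
[[0.2576130867519042, -0.6272020480134626, 0.37278485274740164], [-0.23964149487776423, -0.0781530359816152, -0.9677107299702772]]validation failed for argument at $[0]...
validation failed for argument at $[0]...
```

View pics/w1.png

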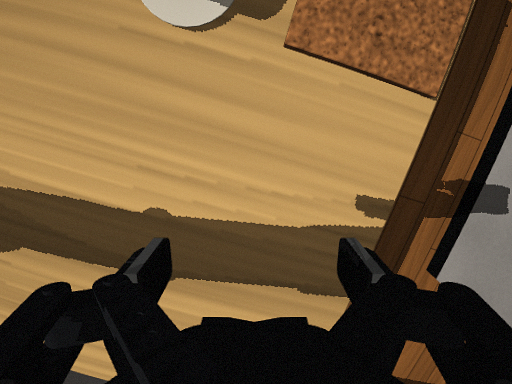

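The move was refused, so the picture only shows the start pose (open fingers at (155,260) and (365,260)). Rows probably need every key, so I'll fill them all in.

```bash
python3 -m jog '[{"rx":0,"ry":0,"rz":0.9,"x":0.6,"y":0.62,"z":0.2,"jaw":1},{"rx":0,"ry":0,"rz":0.96,"x":0.68,"y":0.7,"z":0.2,"jaw":1},{"rx":0,"ry":0,"rz":0.96,"x":0.68,"y":0.7,"z":0,"jaw":1},{"rx":0,"ry":0,"rz":0.96,"x":0.68,"y":0.7,"z":0,"jaw":1},{"rx":0,"ry":0,"rz":0.96,"x":0.68,"y":0.7,"z":0,"jaw":1},{"rx":0,"ry":0,"rz":0.96,"x":0.68,"y":0.7,"z":0,"jaw":0},{"rx":0,"ry":0,"rz":0.96,"x":0.68,"y":0.7,"z":0,"jaw":0},{"rx":0,"ry":0,"rz":0.96,"x":0.68,"y":0.7,"z":0,"jaw":0}]' 40 && 
python3 -m jog '[{"rx":0,"ry":0,"rz":0.9,"x":0.5,"y":0.5,"z":0,"jaw":0},{"rx":0,"ry":0,"rz":0,"x":0,"y":0,"z":0,"jaw":0},{"rx":0,"ry":0,"rz":0,"x":0,"y":0,"z":0,"jaw":0}]' && python3 look.py w2.png
```

```text
clock: 1.15
tcp_pos: [0.516, -0.3141, 0.2552]
orientation: [-2.159, -2.282, 0.0]
contact_force: [0.7, -0.3, -0.1]
grip_width: 0.0426
gripper_force: 0.0
clock: 1.52
tcp_pos: [0.5445, -0.2862, 0.2549]
orientation: [-1.982, -2.437, 0.001]
contact_force: [-0.4, -0.4, 0.6]
grip_width: 0.0423
gripper_force: 0.0
1.525 [ 0.54449339 -0.28617132  0.25487217] [[-0.204, 0.979, -0.001], [0.979, 0.204, -0.0], [-0.0, -0.001, -1.0]] 0.04234549040543771 [-0.37832973 -0.44386334  0.64024256]
yel [267, 166, 17, 22, 285] [274.1, 176.5] [ 0.55953781 -0.26710109  0.146     ]
red [223, 111, 22, 20, 338] [233.7, 120.1] [ 0.51388346 -0.22560185  0.143     ]
[[0.531539166054933, -0.22091910433793258, 0.3972386327855418], [0.05721974462303229, -0.24595823525705993, -0.967590020274345]]
```

View pics/w2.png

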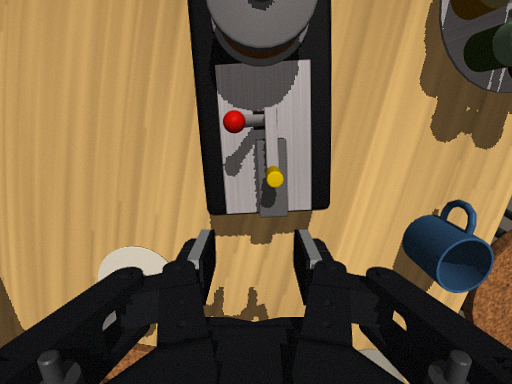

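Run:
```python
from h import *
T=cv2.imread('pics/w2.png')[...,::-1]
hsv=cv2.cvtColor(T,cv2.COLOR_RGB2HSV)
c=camera_params('wrist')
m=cv2.inRange(hsv,np.array((22,130,100)),np.array((35,255,255)))
q=cv2.findContours(m,0,2)[0];q=max(q,key=cv2.contourArea);print(q[:,0].tolist())
```

```text
[[271, 166], [270, 167], [269, 167], [268, 168], [268, 169], [267, 170], [267, 182], [268, 183], [268, 184], [269, 184], [271, 186], [274, 186], [275, 187], [276, 187], [277, 186], [279, 186], [279, 185], [282, 182], [282, 179], [283, 178], [282, 177], [282, 175], [281, 174], [281, 173], [280, 172], [280, 171], [279, 170], [279, 169], [277, 167], [276, 167], [275, 166]]
```

The wrist view shows the knob top at about (275,178.5), the ball at (234,120), the bar running up from the knob to about (270,108), and the deck corners near (216,65), (311,61), (313,210) and (227,213).

Run:
```python
from h import *
c=camera_params('wrist');ct=camera_params('top');cs=camera_params('side')
k=tri([ray(c,275,178.5),ray(ct,350,166),ray(cs,335.8,263.5)]);b=tri([ray(c,233.7,120.1),ray(ct,331.5,186.2),ray(cs,301.7,258.4)])
print(k,b, onz(c,275,178.5,.148))
P=[onz(c,*p,.08)[:2] for p in((216,65),(227,213),(313,210),(311,61))]
for i,j in((1,0),(2,3),(1,2)):
    e=P[j]-P[i];print(np.linalg.norm(e),np.degrees(np.arctan2(e[1],e[0])))
E=[onz(c,*p,.08)[:2] for p in((190,20),(208,212),(329,207),(332,20))]
for i,j in((1,0),(2,3),(1,2)):
    e=E[j]-E[i];print(np.linalg.norm(e),np.degrees(np.arctan2(e[1],e[0])))
th=np.radians(13.5)
e=(k-b)[:2];print(e@[np.cos(th),np.sin(th)],e@[-np.sin(th),np.cos(th)])
```

```text
[ 0.55993588 -0.26822101  0.14607683] [ 0.51362946 -0.22574225  0.14266869] [ 0.5601665  -0.26912028  0.148     ]
0.16472425884324682 104.47910490998828
0.16527164180128376 105.31524567657193
0.10270254075519078 13.84839068446982
0.20809504590438282 104.75376479721346
0.20198210356356341 104.28615460462007
0.1444565227139638 14.236642579606915
0.035110509915161583 -0.052115085157938036
```

```bash
python3 -m jog '[{"rx":0,"ry":0,"rz":0.25,"x":0.26,"y":0.3,"z":0,"jaw":0},{"rx":0,"ry":0,"rz":0,"x":0,"y":0,"z":-0.8,"jaw":0},{"rx":0,"ry":0,"rz":0,"x":0,"y":0,"z":-0.7,"jaw":0},{"rx":0,"ry":0,"rz":0,"x":0,"y":0,"z":-0.5,"jaw":0},{"rx":0,"ry":0,"rz":0,"x":0,"y":0,"z":-0.2,"jaw":0},{"rx":0,"ry":0,"rz":0,"x":0,"y":0,"z":0,"jaw":0}]' 30 && python3 look.py w3.png
```

```text
clock: 2.33
tcp_pos: [0.5609, -0.2672, 0.1232]
orientation: [-1.926, -2.481, -0.0]
contact_force: [-0.3, 0.2, 0.6]
grip_width: 0.0433
gripper_force: 0.0
2.325 [ 0.56088022 -0.2671843   0.12315137] [[-0.248, 0.969, -0.0], [0.969, 0.248, 0.001], [0.001, -0.0, -1.0]] 0.04325337110888634 [-0.31391555  0.20380026  0.55860143]
yel [236, 230, 33, 53, 1390] [252.0, 256.5] [ 0.55946866 -0.26354517  0.146     ]
red [150, 133, 46, 45, 1576] [172.0, 154.5] [ 0.51367786 -0.22614093  0.143     ]
[[0.5448938778267521, -0.20273269959887108, 0.2655833004904176], [0.06895198633512932, -0.24230413445766288, -0.9677470382311499]]
```

View pics/w3.png

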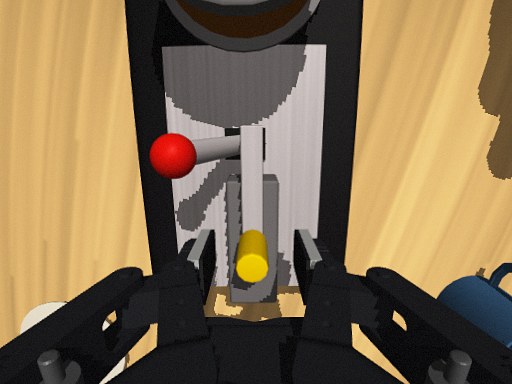

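The yellow knob top at (252,265) is centred between the fingers, which are square to the mill, and the red ball is clear at (172,155). Now I grip and slide.

```bash
python3 -m jog '[{"rx":0,"ry":0,"rz":0,"x":0,"y":0,"z":0,"jaw":-1},{"rx":0,"ry":0,"rz":0,"x":0,"y":0,"z":0,"jaw":-1},{"rx":0,"ry":0,"rz":0,"x":0,"y":0,"z":0,"jaw":-1},{"rx":0,"ry":0,"rz":0,"x":0,"y":0,"z":0,"jaw":-1}]' 30 && python3 -m jog '[{"rx":0,"ry":0,"rz":0,"x":0.04,"y":-0.16,"z":0,"jaw":-1},{"rx":0,"ry":0,"rz":0,"x":0.04,"y":-0.16,"z":0,"jaw":-1},{"rx":0,"ry":0,"rz":0,"x":0.04,"y":-0.16,"z":0,"jaw":-1},{"rx":0,"ry":0,"rz":0,"x":0,"y":0,"z":0,"jaw":-1}]'
```

```text
clock: 2.88
tcp_pos: [0.5601, -0.2685, 0.1249]
orientation: [1.927, 2.48, -0.003]
contact_force: [-4.3, 0.1, 6.9]
grip_width: 0.0147
gripper_force: 29.5
clock: 3.38
tcp_pos: [0.568, -0.2984, 0.125]
orientation: [1.927, 2.478, -0.002]
contact_force: [-2.1, -2.4, 5.5]
grip_width: 0.0147
gripper_force: 29.4
```

```bash
python3 -m jog '[{"rx":0,"ry":0,"rz":0,"x":0.01,"y":-0.04,"z":0,"jaw":-1},{"rx":0,"ry":0,"rz":0,"x":0,"y":0,"z":0,"jaw":-1}]'; python3 -m jog '[{"rx":0,"ry":0,"rz":0,"x":0.01,"y":-0.04,"z":0,"jaw":-1},{"rx":0,"ry":0,"rz":0,"x":0,"y":0,"z":0,"jaw":-1}]';python3 -m jog '[{"rx":0,"ry":0,"rz":0,"x":0.01,"y":-0.04,"z":0,"jaw":-1},{"rx":0,"ry":0,"rz":0,"x":0,"y":0,"z":0,"jaw":-1}]'
```

```text
clock: 3.62
tcp_pos: [0.5683, -0.2995, 0.1249]
orientation: [1.927, 2.48, -0.002]
contact_force: [-4.4, -0.3, 6.5]
grip_width: 0.015
gripper_force: 29.7
clock: 3.88
tcp_pos: [0.5686, -0.3004, 0.1249]
orientation: [-1.926, -2.481, 0.001]
contact_force: [-6.3, 2.9, 8.8]
grip_width: 0.0149
gripper_force: 29.9
clock: 4.12
tcp_pos: [0.5687, -0.3005, 0.1248]
orientation: [-1.922, -2.48, -0.001]
contact_force: [-9.4, 8.3, 12.3]
grip_width: 0.0146
gripper_force: 30.3
```

Force builds after about 33 mm of travel, which fits the stop given the bolt's unknown starting offset. Release, rise and look.

```bash
python3 -m jog '[{"rx":0,"ry":0,"rz":0,"x":0,"y":0,"z":0,"jaw":0},{"rx":0,"ry":0,"rz":0,"x":0,"y":0,"z":0,"jaw":0},{"rx":0,"ry":0,"rz":0,"x":0,"y":0,"z":0,"jaw":0},{"rx":0,"ry":0,"rz":0,"x":0,"y":0,"z":0.5,"jaw":0},{"rx":0,"ry":0,"rz":0,"x":0,"y":0,"z":0.7,"jaw":-1},{"rx":0,"ry":0,"rz":0,"x":0,"y":0,"z":0,"jaw":-1},{"rx":0,"ry":0,"rz":0,"x":0,"y":0,"z":0,"jaw":-1},{"rx":0,"ry":0,"rz":0,"x":0,"y":0,"z":0,"jaw":-1}]'; python3 look.py w4.png
```

```text
clock: 5.12
tcp_pos: [0.569, -0.3033, 0.194]
orientation: [-1.925, -2.48, 0.001]
contact_force: [0.7, 0.7, 0.1]
grip_width: -0.0003
gripper_force: 0.0
5.125 [ 0.56896328 -0.3033298   0.19397034] [[-0.248, 0.969, -0.002], [0.969, 0.248, 0.001], [0.001, -0.002, -1.0]] -0.00026128155001591 [0.69855021 0.67450278 0.10864353]
yel [244, 192, 22, 31, 535] [254.6, 207.3] [ 0.56831976 -0.29765379  0.146     ]
red [187, 70, 30, 27, 624] [201.2, 82.8] [ 0.51363604 -0.22489418  0.143     ]
[[0.5532240366097517, -0.2389218717555348, 0.33640921560249315], [0.06732608845219597, -0.24195036440682777, -0.967950008511354]]
```

View pics/w4.png

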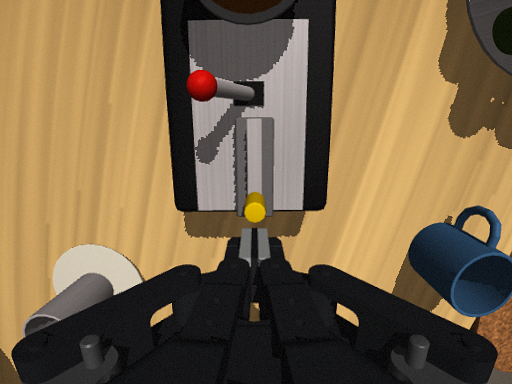

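The bolt is open: the bar's end at (254,118) is now clear of the toggle slot at (250,93), and the ball at (202,85) hasn't moved. Next I go behind the ball with the fingers shut.

```bash
python3 -m jog '[{"rx":0,"ry":0,"rz":0,"x":-0.78,"y":0.56,"z":0,"jaw":-1},{"rx":0,"ry":0,"rz":0,"x":-0.78,"y":0.56,"z":0,"jaw":-1},{"rx":0,"ry":0,"rz":0,"x":0,"y":0,"z":-0.5,"jaw":-1},{"rx":0,"ry":0,"rz":0,"x":0,"y":0,"z":-0.43,"jaw":-1},{"rx":0,"ry":0,"rz":0,"x":0,"y":0,"z":0,"jaw":-1}]'
python3 -m jog '[{"rx":0,"ry":0,"rz":0,"x":0.2,"y":0.05,"z":0,"jaw":-1},{"rx":0,"ry":0,"rz":0,"x":0.2,"y":0.05,"z":0,"jaw":-1},{"rx":0,"ry":0,"rz":0,"x":0.2,"y":0.05,"z":0,"jaw":-1},{"rx":0,"ry":0,"rz":0,"x":0,"y":0,"z":0,"jaw":-1}]'
python3 look.py w5.png
```

```text
clock: 5.8
tcp_pos: [0.4744, -0.2356, 0.1375]
orientation: [-1.923, -2.478, 0.002]
contact_force: [0.5, 0.2, 0.3]
grip_width: -0.0003
gripper_force: 0.0
clock: 6.3
tcp_pos: [0.5151, -0.227, 0.1416]
orientation: [1.923, 2.48, 0.003]
contact_force: [-0.5, 0.2, -0.2]
grip_width: -0.0
gripper_force: 0.0
6.3 [ 0.51507464 -0.22704246  0.14156747] [[-0.249, 0.968, 0.004], [0.969, 0.249, -0.001], [-0.002, 0.004, -1.0]] -2.3277478770635815e-05 [-0.53754691  0.24026144 -0.2415318 ]
red [282, 230, 36, 37, 1047] [299.2, 247.7] [ 0.54016383 -0.22269021  0.143     ]
[[0.49839098186322806, -0.16237504056875754, 0.2837896907658193], [0.07353556421403504, -0.24388949596223694, -0.9670110829535561]]
```

View pics/w5.png

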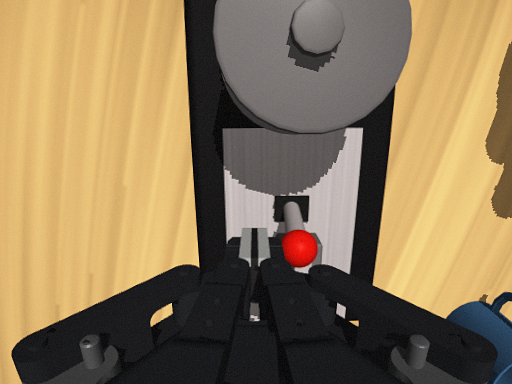

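The ball at (299,248) is roughly upright with the fingers behind it at (255,245), and the fingers are clear of the bolt and hopper. I keep pushing.

```bash
python3 -m jog '[{"rx":0,"ry":0,"rz":0,"x":0.17,"y":0.04,"z":-0.03,"jaw":-1},{"rx":0,"ry":0,"rz":0,"x":0.17,"y":0.04,"z":-0.03,"jaw":-1},{"rx":0,"ry":0,"rz":0,"x":0.13,"y":0.03,"z":0,"jaw":-1},{"rx":0,"ry":0,"rz":0,"x":0,"y":0,"z":0,"jaw":-1}]'
python3 -m jog '[{"rx":0,"ry":0,"rz":0,"x":0.05,"y":0.01,"z":0,"jaw":-1},{"rx":0,"ry":0,"rz":0,"x":0,"y":0,"z":0,"jaw":-1}]'
python3 -m jog '[{"rx":0,"ry":0,"rz":0,"x":0.05,"y":0.01,"z":0,"jaw":-1},{"rx":0,"ry":0,"rz":0,"x":0,"y":0,"z":0,"jaw":-1}]'
```

```text
clock: 6.85
tcp_pos: [0.5412, -0.22, 0.1356]
orientation: [-1.925, -2.482, -0.001]
contact_force: [0.0, -0.2, -0.2]
grip_width: -0.0
gripper_force: 0.0
clock: 7.1
tcp_pos: [0.5433, -0.22, 0.1358]
orientation: [-1.926, -2.482, -0.0]
contact_force: [-0.7, 0.2, -0.3]
grip_width: 0.0001
gripper_force: 0.2
clock: 7.35
tcp_pos: [0.5464, -0.2195, 0.1359]
orientation: [1.926, 2.482, 0.0]
contact_force: [-0.8, -0.5, -0.3]
grip_width: 0.0003
gripper_force: 0.3
```

```bash
for i in 1 2 ; do :; done; python3 -m jog '[{"rx":0,"ry":0,"rz":0,"x":0.05,"y":0.01,"z":0,"jaw":-1},{"rx":0,"ry":0,"rz":0,"x":0,"y":0,"z":0,"jaw":-1}]'
python3 -m jog '[{"rx":0,"ry":0,"rz":0,"x":0.05,"y":0.01,"z":0,"jaw":-1},{"rx":0,"ry":0,"rz":0,"x":0,"y":0,"z":0,"jaw":-1}]'
```

```text
clock: 7.6
tcp_pos: [0.5494, -0.2189, 0.1359]
orientation: [-1.926, -2.482, 0.0]
contact_force: [-1.1, -0.3, -1.0]
grip_width: -0.0001
gripper_force: 0.5
clock: 7.85
tcp_pos: [0.55, -0.219, 0.1355]
orientation: [-1.925, -2.478, 0.006]
contact_force: [-8.1, -1.3, 4.5]
grip_width: -0.0001
gripper_force: 4.7
```

The force has jumped to 8 N, so the toggle is at its stop. Back away, rise and check.

```bash
python3 -m jog '[{"rx":0,"ry":0,"rz":0,"x":-0.4,"y":-0.1,"z":0,"jaw":-1},{"rx":0,"ry":0,"rz":0,"x":-0.4,"y":-0.1,"z":0.4,"jaw":-1},{"rx":0,"ry":0,"rz":0,"x":0,"y":0,"z":0.9,"jaw":-1},{"rx":0,"ry":0,"rz":0,"x":-0.3,"y":-0.8,"z":0.3,"jaw":-1},{"rx":0,"ry":0,"rz":0,"x":0,"y":-0.8,"z":0,"jaw":-1},{"rx":0,"ry":0,"rz":0,"x":0,"y":0,"z":0,"jaw":-1}]'
python3 look.py w6.png
python3 - <<'E'
from h import *
ims={n:snap(n,n+'1.png') for n in('side','top')}
B={n:[min(blobs(im,(0,150,80),(8,255,255)),key=lambda b:b[1][0]*(1)) for _ in[0]]+[b[1] for b in blobs(im,(0,150,80),(8,255,255))]+['y']+[b[1] for b in blobs(im,(22,130,100),(35,255,255))] for n,im in ims.items()}
for n in B:print(n,B[n][1:])
E
```

```text
clock: 8.6
tcp_pos: [0.4856, -0.3311, 0.2323]
orientation: [1.933, 2.473, -0.002]
contact_force: [-0.2, 0.6, -0.5]
grip_width: -0.0004
gripper_force: 0.0
8.6 [ 0.48563784 -0.33114883  0.23233771] [[-0.241, 0.97, 0.001], [0.97, 0.241, -0.002], [-0.003, 0.001, -1.0]] -0.00043487239381874134 [-0.24587916  0.62943606 -0.45117653]
yel [342, 174, 25, 24, 352] [355.7, 185.4] [ 0.56647373 -0.29822456  0.146     ]
red [385, 68, 24, 23, 411] [397.3, 79.0] [ 0.57225104 -0.20828571  0.143     ]
[[0.4698450135012372, -0.26615739965564483, 0.374519462272383], [0.06903083235041779, -0.2456470683511452, -0.9668982686898845]]
side [[196.7, 141.8], 'y', [218.8, 153.6], [349.3, 278.9]]
top [[324.0, 160.7], [148.4, 199.4], 'y', [363.0, 162.7], [173.6, 184.6]]
```

View pics/w6.png

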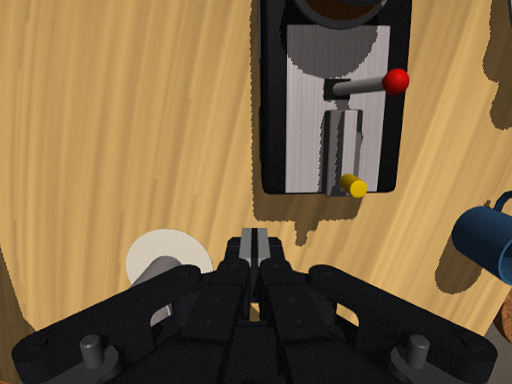

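The toggle has swung over: ball at (397,79), 61 mm from where it started. The bolt knob is at (356,186) in the open position, and the grinder's blobs are where they were. Handing in.

```bash
python3 -c "
from bench import r
print(r.hand_in())"
```

```text
the job is handed in; nothing more can be done
None
```

The black mill is switched on and handed in: I slid its bolt open to the stop, then threw the toggle fully over and let go; camera checks show the white grinder unmoved.

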